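Feel round the sealing lip of a vessel lid

TASK

The reactor vessel's steel lid lies upside down on its sprung nest: check its raised sealing lip for burrs. With the fingers shut, set the fingertips lightly on the lip's end just clockwise (seen from above) of the notch at the grip tab, run them clockwise round the whole lip until they have felt its last piece on the other side of the notch, then come clear. Touch gently, without pressing hard or lifting or shifting the lid, and leave everything else where it stands.

Things in the scene. Friction and masses are not known exactly. Their poses are not given: they have to be found in the camera images.
- nest_base: the nest's fixed grey base slab, 260 x 260 x 30 mm, on the table; origin at the centre of its underside, z up
- nest (a joint): how far the sprung round carrier with the lid on it is pushed straight down, m: 0 up (unloaded), 0.014 at its stop. It starts to give at about 0.4 N and then takes 0.4 N per mm, so 5 mm down is about 2.4 N and the stop is reached at about 6 N; it does not tilt and springs back up when let go
- lid: loose round dark steel lid, 0.6 kg, upside down in the carrier's low collar: flange 176 mm across, its face 18 mm above the origin; on it stands a brighter ground lip 6 mm high, 10 mm wide, mean radius 80 mm, its flat top 24 mm above the origin, with a 60 deg notch (gap) centred on the lid's x axis. Origin at the underside's centre, 56 mm above the table at the start; x towards notch and tab, z up
- lid_tab (a point): the middle of the lid's flat grip tab, 40 mm wide, outside the notch; it sticks out to 110 mm from the lid's centre. Point on the tab's upper face, 97 mm from the lid's axis along the lid's x
- lid_stub (a point): top of the tallest of five round steel stubs (26 mm wide, at the lid's centre, 48 mm above the lid's origin); the others are lower and all stand within 45 mm of the centre
- lip1: piece 1 of 8 of the raised sealing lip, counted clockwise from the notch (its first piece, just clockwise of the notch): an arc of 37.5 deg, 52 mm long, 10 mm wide, rigid on the lid. Origin on the lip's top, mid-width and mid-length, 48.75 deg clockwise of the lid's x axis at radius 80 mm; its x axis points outwards from the lid's centre, z up
- lip2: piece 2 of 8 of the raised sealing lip, counted clockwise from the notch: an arc of 37.5 deg, 52 mm long, 10 mm wide, rigid on the lid. Origin on the lip's top, mid-width and mid-length, 86.25 deg clockwise of the lid's x axis at radius 80 mm; its x axis points outwards from the lid's centre, z up
- lip3: piece 3 of 8 of the raised sealing lip, counted clockwise from the notch: an arc of 37.5 deg, 52 mm long, 10 mm wide, rigid on the lid. Origin on the lip's top, mid-width and mid-length, 123.75 deg clockwise of the lid's x axis at radius 80 mm; its x axis points outwards from the lid's centre, z up
- lip4: piece 4 of 8 of the raised sealing lip, counted clockwise from the notch: an arc of 37.5 deg, 52 mm long, 10 mm wide, rigid on the lid. Origin on the lip's top, mid-width and mid-length, 161.25 deg clockwise of the lid's x axis at radius 80 mm; its x axis points outwards from the lid's centre, z up
- lip5: piece 5 of 8 of the raised sealing lip, counted clockwise from the notch: an arc of 37.5 deg, 52 mm long, 10 mm wide, rigid on the lid. Origin on the lip's top, mid-width and mid-length, 198.75 deg clockwise of the lid's x axis at radius 80 mm; its x axis points outwards from the lid's centre, z up
- lip6: piece 6 of 8 of the raised sealing lip, counted clockwise from the notch: an arc of 37.5 deg, 52 mm long, 10 mm wide, rigid on the lid. Origin on the lip's top, mid-width and mid-length, 236.25 deg clockwise of the lid's x axis at radius 80 mm; its x axis points outwards from the lid's centre, z up
- lip7: piece 7 of 8 of the raised sealing lip, counted clockwise from the notch: an arc of 37.5 deg, 52 mm long, 10 mm wide, rigid on the lid. Origin on the lip's top, mid-width and mid-length, 273.75 deg clockwise of the lid's x axis at radius 80 mm; its x axis points outwards from the lid's centre, z up
- lip8: piece 8 of 8 of the raised sealing lip, counted clockwise from the notch (its last piece, ending at the other side of the notch): an arc of 37.5 deg, 52 mm long, 10 mm wide, rigid on the lid. Origin on the lip's top, mid-width and mid-length, 311.25 deg clockwise of the lid's x axis at radius 80 mm; its x axis points outwards from the lid's centre, z up
- plug_a: a loose steel port plug, 26 mm head, 34 mm tall, standing on the nest's base slab; origin under its foot
- plug_b: the second loose steel port plug, like plug_a, at the opposite corner of the slab; origin under its foot
- jar: closed glass jar with a white cap, 56 mm wide, 80 mm tall, standing on the table; origin under its foot
- beaker: white open beaker, 68 mm wide, 85 mm tall, on the table; origin under its foot
- collar: loose dark steel ring, 90 mm across, 16 mm tall, lying on the table; origin at the centre of its underside
- driver: screwdriver with a black handle, lying on the table along its x axis; origin near its middle, at table height
- bottle: white bottle with a red cap, 84 mm wide, 160 mm tall, on the table at the robot's right (-y); origin under its foot
There are look-alikes about, which are no part of the job. There is more than one size of the lid; the one meant has the size given above.

How it is judged:
By the outcome, as a careful person would: the job done as asked, in the order asked, and still so for the second after the job is handed in, with the robot touching nothing.
It also fails if it takes over 64 s, if anything falls off the work surface, if the arm or the gripper's body presses on something with over 40 N, if the wrist force passes 120 N, or if a joint passes its speed limit or range.

ROBOT

A 6-joint arm with a two-finger parallel gripper is mounted at the origin on the work surface. World frame = base frame: x ahead of the robot, y to its left, z up, the work surface at z = 0. Lengths are in mm, angles in rad, forces in N, time in s.
With the tool pointing down it reaches from about 350 to 875 mm from the base axis. Payload 4.2 kg.
Tool frame: the origin (TCP) lies on the centre line of the jaws, within the pads' length; the fingertips stand 14 mm ahead of it and the grasp point (between the pads) lies 5 mm behind it (tcp_to_tips is the distance from the TCP to the fingertips, in mm); z points along the fingers, y is the direction in which the jaws open and shut (so a half turn about z gives the same grasp; the last joint's range is limited). The gripper opens to 85 mm and grips with 20 to 120 N. Pads are 22 mm wide; open, the fingers measure 114 mm over their backs; the gripper's body (76 mm by 85 mm) begins 54 mm behind the grasp point. The pads swing forward as they close: fully open they stand 13 mm farther back than shut.
Start: joints at [1.431, 0.385, 0.008, 0, -1.194, -0.259], TCP at [242.662, 575.946, 245.312] pointing down, gripper open.
Joint ranges: [-3.14, 3.14], [-1.21, 2.06], [-1.07, 1.41], [-3.16, 2.05], [-2.99, -0.16], [-3.1, 3.1]. Speed limits (rad/s): [2.79, 2.79, 3.14, 3.14, 3.14, 3.14].

INTERFACE

Orientations are given as a unit quaternion [x, y, z, w].
In Python, from bench import read_state, get_image, job_done, tcp_to_tips gives the robot as it stands. The module is installed in compiled form; this text tells all that it offers.
- The arm moves only by the tool play_rows, never from a script. Its argument "targets" is a list of rows, each an object of numbers: "gripper": the gripper's target within -1 to 1 (shut at 1, half-way at 0, fully open at -1); "tx", "ty", "tz": the shift along the tool's x, y, z scaled (see below); "spin": the turn about the tool's z scaled (see below). A call has 1 to 12 rows; each row is the pose to reach, as a shift and turn from the pose commanded when the call began, along the tool's axes at that moment; what a row does not reach only later rows make up. The controller multiplies each number of a shift by 0.25 m and each number of a turn by pi/4 rad. A row lasts 1/8 s, in which the tool goes at most 62.5 mm and 10.7 degrees, less where a joint would pass 70% of its speed; a pose out of reach is approached as far as the arm can. A call with a number of a shift or a turn outside -1 to 1 is refused whole. A call with a gripper value outside its range is refused whole. The fingers move at their own pace and stop on an object; the grip force is fixed at half the most. Time passes only in rows, so rows that repeat a pose let the fingers close. It gives the time, the measured TCP pose, the force and the opening at its end, in the units of the state.
- read_state(): the state, without advancing time (a new reading comes with each control period).
- get_image(name): name is "scene" or "side" or "wrist"; returns a dict with "frame" (420x560x3 uint8, red, green, blue), "depth" (420x560 float32, mm along the optical axis (not along the pixel's ray), 0 where there is no reading), "mtx" (3x3 intrinsics, pixels), "world_to_cam" (4x4, takes a point from world to camera coordinates). Camera axes: x right, y up, looking along -z (the intrinsics and any distortion apply to the point x, -y, -z); pixel columns grow to the right and rows downward; lengths in mm; the calibration is good to about 2 mm. A picture is of the moment at which its call begins.
- job_done(): hands the job in, once; it reports no verdict.
The state is a dict: "clock": time; "joints": joint angles; "joint_vel": joint speeds; "joint_efforts": joint torques, N m; "position": TCP position; "ee_rot": TCP orientation; "contact_force": force on the tool from outside, world axes, zero at the start; "wrist_torque": the same for the moment, N m; "gripper_width": finger opening in mm.
Only numpy, scipy, OpenCV 4.12 (cv2) and the standard library are available. Lean on these libraries where they do the work, as an engineer would, in place of code of your own. Each camera call takes 0.05 s, during which the arm holds its last target.

## Working session

There is one attempt and no reset: what is moved stays moved. The work goes in short steps, Python scripts to look and compute and a tool call to move; the robot and the scene stay as the last step left them, time stands still between calls to the robot, and variables do not carry over. Pictures are saved under pics/ and viewed, and the job is handed in when it is done.

Besides the shell and the picture viewer there is one more tool, called after "Call:" as name([rows], argument=value, ...), one row to a line, values as JSON. play_rows: Moves the arm, as the interface text tells. Its arguments: {"type":"object","properties":{"targets":{"type":"array","items":{"type":"object","properties":{"gripper":{"type":"number"},"tx":{"type":"number","minimum":-1,"maximum":1},"ty":{"type":"number","minimum":-1,"maximum":1},"tz":{"type":"number","minimum":-1,"maximum":1},"spin":{"type":"number","minimum":-1,"maximum":1}}}}},"required":["targets"]}

```bash
mkdir -p pics; ls
python3 - <<'E'
from bench import *
import cv2,numpy as np
s=read_state();print(s, tcp_to_tips)
for n in ["scene","side","wrist"]:
    d=get_image(n);cv2.imwrite(f"pics/{n}0.png",d["frame"][:,:,::-1]);np.savez(f"{n}0.npz",**d);print(n,d["mtx"].tolist(),np.round(d["world_to_cam"],3).tolist())
E
```

```text
pics
{'clock': 0.0, 'joints': array([ 1.43061140e+00,  3.85539890e-01,  6.60532912e-03, -4.83481699e-04,
       -1.19400871e+00, -2.58581315e-01]), 'joint_vel': array([ 3.10532101e-05, -3.22959481e-04,  1.74815916e-03,  4.30092725e-04,
        4.16149363e-04,  8.43115420e-04]), 'joint_efforts': array([-2.46787513e-04, -3.92288017e+01,  1.88393247e+01,  4.18604672e+00,
       -4.69003542e-03,  1.33538612e-05]), 'position': array([242.45538506, 575.44316043, 244.22590064]), 'ee_rot': array([ 9.80170689e-01, -1.98152008e-01, -1.60783288e-04,  1.08488630e-03]), 'contact_force': array([-0.45433911, -0.02401699, -1.06095141]), 'wrist_torque': array([ 0.00342838, -0.00282002,  0.01824952]), 'gripper_width': 85.27806326235233} 14.0
scene [[464.07568664071965, 0.0, 277.8993571660992], [0.0, 464.07568664071965, 214.06850433821268], [0.0, 0.0, 1.0]] [[-0.297, 0.955, 0.015, 173.015], [-0.619, -0.204, 0.759, 242.613], [0.728, 0.216, 0.651, -1751.208], [0.0, 0.0, 0.0, 1.0]]
side [[433.90618815739685, 0.0, 287.89482805501956], [0.0, 433.90618815739685, 208.73642829442704], [0.0, 0.0, 1.0]] [[0.979, -0.2, 0.025, -518.155], [0.088, 0.535, 0.84, -85.936], [-0.182, -0.821, 0.542, -1168.702], [0.0, 0.0, 0.0, 1.0]]
wrist [[331.58295743322697, 0.0, 281.09816300667194], [0.0, 331.58295743322697, 205.76555439446253], [0.0, 0.0, 1.0]] [[-0.388, -0.922, 0.002, 624.016], [0.876, -0.37, -0.309, 40.964], [0.285, -0.118, 0.951, -381.397], [0.0, 0.0, 0.0, 1.0]]
```

View pics/scene0.png

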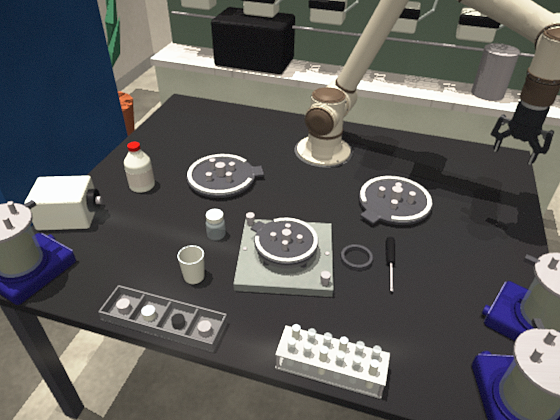

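View pics/side0.png

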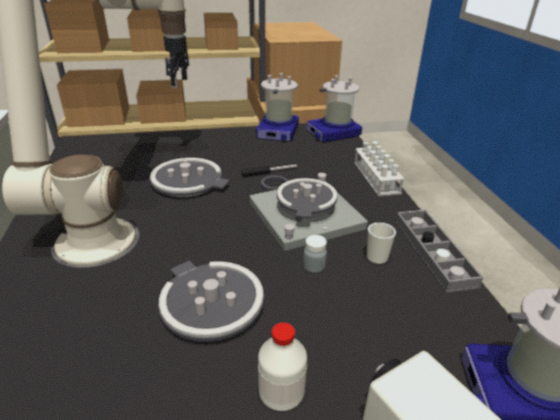

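View pics/wrist0.png

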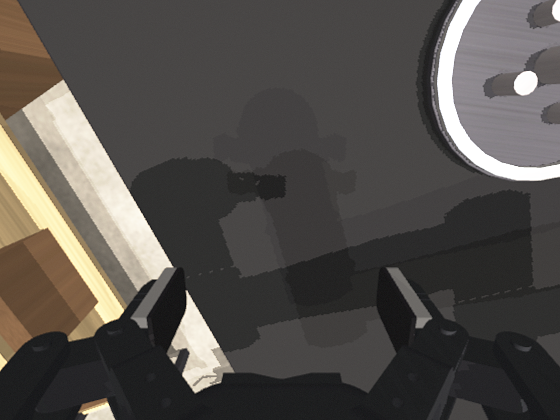

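The scene view shows the target lid on the grey slab, centred near (286,238), with its tab at about (258,228). The two other lids lie on the table. The slab's plugs are at (251,218) and (325,279). I'll measure it by depth.

```bash
cat > h.py <<'E'
import numpy as np,cv2
def cloud(d):
    K=d["mtx"];T=d["world_to_cam"];z=d["depth"].astype(float)
    v,u=np.mgrid[:z.shape[0],:z.shape[1]]
    x=(u-K[0,2])/K[0,0]*z; y=-(v-K[1,2])/K[1,1]*z
    P=np.stack([x,y,-z],-1)-T[:3,3]
    P=P@T[:3,:3]   # R^T p
    P[z==0]=np.nan
    return P
def circ(p):
    A=np.c_[2*p,np.ones(len(p))];b=(p**2).sum(1)
    c=np.linalg.lstsq(A,b,rcond=None)[0];return c[:2],np.sqrt(c[2]+c[:2]@c[:2])
E
python3 - <<'E'
from h import *
for n,px in [("scene",(286,245)),("side",(307,195))]:
    d=dict(np.load(f"{n}0.npz"));P=cloud(d)
    if n=="scene": print("plugs",P[214,251],P[275,325],"table",P[300,240])
    c=P[px[1],px[0]];print(n,c)
    m=np.linalg.norm(P[:,:,:2]-c[:2],axis=2)<150
    z=P[m][:,2];print(np.histogram(z,bins=np.arange(-5,120,5)))
    br=d["frame"].astype(int).min(2)
    mm=m&(br>150)&(P[:,:,2]>70)&(P[:,:,2]<95)
    q=P[mm]
    for i in range(6):
        ce,r=circ(q[:,:2]);e=np.abs(np.linalg.norm(q[:,:2]-ce,axis=1)-r);q=q[e<max(6,2*e.std())]
    print(ce,r,np.median(q[:,2]),len(q))
    a=np.degrees(np.arctan2(q[:,1]-ce[1],q[:,0]-ce[0]));print(np.histogram(a,bins=np.arange(-180,181,10)))
    # tab
    rr=np.linalg.norm(P[:,:,:2]-ce,axis=2)
    t=P[(rr>94)&(rr<114)&(P[:,:,2]>66)&(P[:,:,2]<84)];
    print("tab",len(t),t.mean(0),np.degrees(np.arctan2(*(t.mean(0)[:2]-ce)[::-1])))
    y0,x0=px[1]-60,px[0]-80
    f=d["frame"][y0:y0+120,x0:x0+160,::-1];cv2.imwrite(f"pics/{n}crop.png",cv2.resize(f,None,fx=5,fy=5,interpolation=cv2.INTER_CUBIC))
E
```

```text
plugs [ 505.37929026 -108.00247854   63.5393967 ] [673.92734544 153.18555709  65.78233925] table [ 7.67674320e+02 -4.54648290e+01  5.37195478e-01]
scene [626.68083986  34.58251687  92.63087791]
(array([1020,  560,  103,  127,  104,  167, 2145,  860,   18,    8,   60,
         65,   67,   67,  146, 1357,  592,  154,   48,   68,   44,   49,
          5,    0]), array([ -5,   0,   5,  10,  15,  20,  25,  30,  35,  40,  45,  50,  55,
        60,  65,  70,  75,  80,  85,  90,  95, 100, 105, 110, 115]))
[588.6519383   22.83582525] 80.08366887009922 78.85391776583826 401
(array([11, 13, 12, 13,  2,  0,  0,  0,  0,  1, 15, 14, 13, 12, 12, 13, 11,
       14, 15, 11, 14, 16, 15, 15, 15, 14, 13, 18, 15, 15, 11, 11, 13, 12,
       11, 11]), array([-180, -170, -160, -150, -140, -130, -120, -110, -100,  -90,  -80,
        -70,  -60,  -50,  -40,  -30,  -20,  -10,    0,   10,   20,   30,
         40,   50,   60,   70,   80,   90,  100,  110,  120,  130,  140,
        150,  160,  170,  180]))
tab 59 [560.130734   -74.98850703  72.02041561] -106.25432489796891
side [585.23825415  12.11543975  80.31211
[... 169 characters left out ...]
]), array([ -5,   0,   5,  10,  15,  20,  25,  30,  35,  40,  45,  50,  55,
        60,  65,  70,  75,  80,  85,  90,  95, 100, 105, 110, 115]))
[586.28059718  22.06527987] 80.13361186208795 81.38903495435805 299
(array([10,  9, 13, 10,  2,  0,  0,  0,  0,  0, 10, 10, 10, 10, 14,  9, 12,
        9,  9, 10,  4, 10,  9,  9, 11,  8, 11, 12, 10,  9, 10, 11,  8, 12,
       11,  7]), array([-180, -170, -160, -150, -140, -130, -120, -110, -100,  -90,  -80,
        -70,  -60,  -50,  -40,  -30,  -20,  -10,    0,   10,   20,   30,
         40,   50,   60,   70,   80,   90,  100,  110,  120,  130,  140,
        150,  160,  170,  180]))
tab 79 [553.23053339 -75.46531445  74.31243979] -108.71991008277982
```

Run:
```python
from h import *
from bench import read_state
from scipy.spatial.transform import Rotation as R
d=dict(np.load("wrist0.npz"));T=d["world_to_cam"];C=-T[:3,:3].T@T[:3,3];ax=-T[2,:3]
s=read_state();Rm=R.from_quat(s["ee_rot"]).as_matrix()
print("cam",C,"axis",ax,"in tool",Rm.T@(C-s["position"]),Rm.T@ax);print(np.round(Rm,4))
P=cloud(dict(np.load("scene0.npz")))
for n,(u,v) in dict(jarcap=(215,214),beaker=(191,252),ring=(357,257)).items(): print(n,P[v,u])
for n in ["scene","side"]: pass
```

```text
cam [315.10205428 545.27677497 374.06109801] axis [-0.28518811  0.11787059 -0.95119623] in tool [ 7.86745879e+01 -5.28018278e-02 -1.29564510e+02] [-3.08687282e-01  5.91388074e-04  9.51163399e-01]
[[ 9.215e-01 -3.884e-01 -5.000e-04]
 [-3.884e-01 -9.215e-01 -1.600e-03]
 [ 1.000e-04  1.600e-03 -1.000e+00]]
jarcap [ 554.56169965 -200.22221913   78.86612915]
beaker [ 703.41519243 -207.22903184   64.24592781]
ring [521.50094844 217.0539691    2.3695126 ]
```

View pics/scenecrop.png

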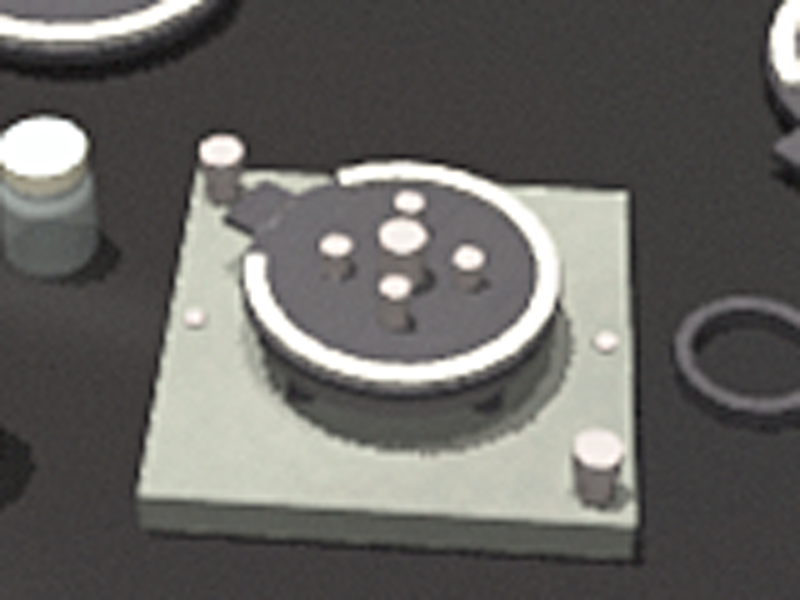

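Call:
play_rows([
  {"tx": 0.15,"ty": 0.13,"gripper": 1},
  {"tx": 0.35,"ty": 0.31,"gripper": 1},
  {"tx": 0.54,"ty": 0.475,"gripper": 1},
  {"tx": 0.73,"ty": 0.643,"gripper": 1},
  {"tx": 0.923,"ty": 0.813,"gripper": 1},
  {"tx": 0.923,"ty": 0.813,"gripper": 1},
])

```text
invalid input
```

Call:
play_rows([
  {"tx": 0.2,"ty": 0.18,"spin": -0.1,"gripper": 1},
  {"tx": 0.4,"ty": 0.35,"spin": -0.2,"gripper": 1},
  {"tx": 0.58,"ty": 0.51,"spin": -0.3,"gripper": 1},
  {"tx": 0.77,"ty": 0.68,"spin": -0.4,"gripper": 1},
  {"tx": 0.923,"ty": 0.813,"spin": -0.508,"gripper": 1},
  {"tx": 0.923,"ty": 0.813,"spin": -0.508,"gripper": 1},
  {"tx": 0.923,"ty": 0.813,"spin": -0.508,"gripper": 1},
  {"tx": 0.923,"ty": 0.813,"spin": -0.508,"gripper": 1},
])

```text
invalid input
```

Run:
```python
from bench import *
import cv2,numpy as np
from h import *
from scipy.spatial.transform import Rotation as R
s=read_state();print(s["clock"],s["position"],s["contact_force"],s["gripper_width"],s["joints"]);print(np.round(R.from_quat(s["ee_rot"]).as_matrix(),4))
d=get_image("wrist");cv2.imwrite("pics/w1.png",d["frame"][:,:,::-1]);np.savez("w1.npz",**d)
s=read_state();print(s["clock"],s["position"],s["contact_force"])
P=cloud(d);c=np.array([587.5,22.5])
br=d["frame"].astype(int).min(2);z=P[:,:,2]
rr=np.linalg.norm(P[:,:,:2]-c,axis=2)
q=P[(br>150)&(z>70)&(z<90)&(rr>65)&(rr<95)]
for i in range(5):
    ce,r=circ(q[:,:2]);e=np.abs(np.linalg.norm(q[:,:2]-ce,axis=1)-r);q=q[e<6]
a=np.degrees(np.arctan2(q[:,1]-ce[1],q[:,0]-ce[0]))
print(ce,r,np.median(q[:,2]),len(q),np.histogram(a,bins=np.arange(-150,-60,3)))
rr=np.linalg.norm(P[:,:,:2]-ce,axis=2)
t=P[(rr>92)&(rr<114)&(z>66)&(z<84)];print(len(t),t.mean(0),np.degrees(np.arctan2(*(t.mean(0)[:2]-ce)[::-1])))
```

```text
0.15 [242.51493932 575.58444149 244.48790654] [ 0.46264599  0.35378128 -0.42812674] 85.04262892277757 [ 1.43061168e+00  3.85365281e-01  6.94884344e-03 -3.34176198e-04
 -1.19399835e+00 -2.58602362e-01]
[[ 9.215e-01 -3.884e-01 -5.000e-04]
 [-3.884e-01 -9.215e-01 -1.600e-03]
 [ 1.000e-04  1.600e-03 -1.000e+00]]
0.2 [242.53201368 575.69076916 244.65958582] [-0.72872219  0.39494243 -0.62926195]
[0. 0.] 0.0 nan 0 (array([0, 0, 0, 0, 0, 0, 0, 0, 0, 0, 0, 0, 0, 0, 0, 0, 0, 0, 0, 0, 0, 0,
       0, 0, 0, 0, 0, 0, 0]), array([-150, -147, -144, -141, -138, -135, -132, -129, -126, -123, -120,
       -117, -114, -111, -108, -105, -102,  -99,  -96,  -93,  -90,  -87,
        -84,  -81,  -78,  -75,  -72,  -69,  -66,  -63]))
0 [nan nan nan] nan
  return _methods._mean(a, axis=axis, dtype=dtype,
  ret = ret.dtype.type(ret / rcount)
<stdin>:17: RuntimeWarning: Mean of empty slice.
  ret = um.true_divide(
```

View pics/w1.png

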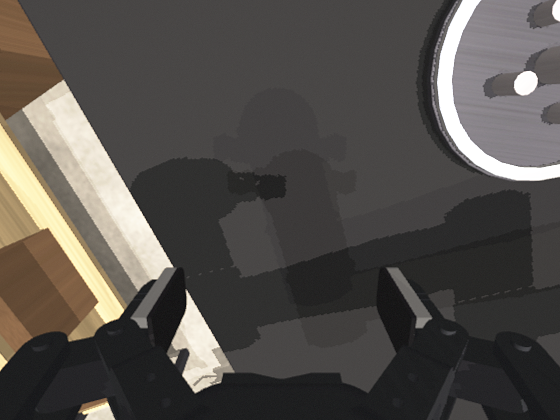

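The moves were refused, probably because every field is required. The arm hasn't moved.

Call:
play_rows([
  {"tx": 0.15,"ty": 0.13,"tz": 0,"spin": 0,"gripper": 1},
  {"tx": 0.35,"ty": 0.31,"tz": 0,"spin": 0,"gripper": 1},
  {"tx": 0.54,"ty": 0.475,"tz": 0,"spin": 0,"gripper": 1},
  {"tx": 0.73,"ty": 0.643,"tz": 0,"spin": 0,"gripper": 1},
  {"tx": 0.923,"ty": 0.813,"tz": 0,"spin": 0,"gripper": 1},
  {"tx": 0.923,"ty": 0.813,"tz": 0,"spin": 0,"gripper": 1},
])

```text
clock: 0.95
position: [377.0, 295.9, 245.5]
ee_rot: [0.98, -0.2, -0.0, 0.0]
contact_force: [-0.2, -0.5, 0.7]
gripper_width: -0.3
```

Call:
play_rows([
  {"tx": 0.2,"ty": 0.18,"tz": 0,"spin": -0.1,"gripper": 1},
  {"tx": 0.4,"ty": 0.35,"tz": 0,"spin": -0.2,"gripper": 1},
  {"tx": 0.58,"ty": 0.51,"tz": 0,"spin": -0.3,"gripper": 1},
  {"tx": 0.77,"ty": 0.68,"tz": 0,"spin": -0.4,"gripper": 1},
  {"tx": 0.923,"ty": 0.813,"tz": 0,"spin": -0.508,"gripper": 1},
  {"tx": 0.923,"ty": 0.813,"tz": 0,"spin": -0.508,"gripper": 1},
  {"tx": 0.923,"ty": 0.813,"tz": 0,"spin": -0.508,"gripper": 1},
  {"tx": 0.923,"ty": 0.813,"tz": 0,"spin": -0.508,"gripper": 1},
])

```text
clock: 1.95
position: [509.8, 23.4, 245.4]
ee_rot: [1.0, 0.001, 0.0, -0.0]
contact_force: [-0.3, 0.1, -0.2]
gripper_width: 0.3
```

```bash
cat > look.py <<'E'
import sys
from bench import *
import cv2,numpy as np
from h import *
from scipy.spatial.transform import Rotation as R
np.set_printoptions(suppress=True,precision=3)
n=sys.argv[1]
s=read_state();print(s["clock"],s["position"],s["contact_force"],s["gripper_width"],s["joints"]);print(np.round(R.from_quat(s["ee_rot"]).as_matrix(),4))
d=get_image("wrist");cv2.imwrite(f"pics/{n}.png",d["frame"][:,:,::-1]);np.savez(f"{n}.npz",**d)
s=read_state();print(s["clock"],s["position"],s["contact_force"])
P=cloud(d);c=np.array([587.5,22.5])
br=d["frame"].astype(int).min(2);z=P[:,:,2]
rr=np.linalg.norm(P[:,:,:2]-c,axis=2)
q=P[(br>150)&(z>70)&(z<90)&(rr>65)&(rr<95)]
for i in range(5):
    ce,r=circ(q[:,:2]);e=np.abs(np.linalg.norm(q[:,:2]-ce,axis=1)-r);q=q[e<6]
a=np.degrees(np.arctan2(q[:,1]-ce[1],q[:,0]-ce[0]))
print(ce,r,np.median(q[:,2]),len(q),np.histogram(a,bins=np.arange(-150,-60,2)))
rr=np.linalg.norm(P[:,:,:2]-ce,axis=2)
t=P[(rr>92)&(rr<114)&(z>66)&(z<84)];print(len(t),t.mean(0),np.degrees(np.arctan2(*(t.mean(0)[:2]-ce)[::-1])))
E
python3 look.py w2
```

```text
1.95 [509.847  23.407 245.363] [-0.316  0.113 -0.184] 0.30647991821132875 [ 0.364  0.189 -0.268 -0.    -1.113  1.209]
[[ 1.     0.002  0.   ]
 [ 0.002 -1.     0.   ]
 [ 0.    -0.    -1.   ]]
2.0 [509.828  23.474 245.433] [ 0.533  0.279 -0.261]
[585.294  24.276] 80.20203243667949 81.01148461296937 5237 (array([34, 34, 33, 34, 34, 32,  3,  0,  0,  0,  0,  0,  0,  0,  4, 19, 20,
       19, 22, 17,  3,  0,  0,  0,  0,  0,  0,  0,  0,  0,  0,  0,  0,  0,
        0, 12, 45, 49, 46, 47, 47, 49, 48, 49]), array([-150, -148, -146, -144, -142, -140, -138, -136, -134, -132, -130,
       -128, -126, -124, -122, -120, -118, -116, -114, -112, -110, -108,
       -106, -104, -102, -100,  -98,  -96,  -94,  -92,  -90,  -88,  -86,
        -84,  -82,  -80,  -78,  -76,  -74,  -72,  -70,  -68,  -66,  -64,
        -62]))
888 [554.758 -71.129  74.982] -107.74812092491992
```

View pics/w2.png

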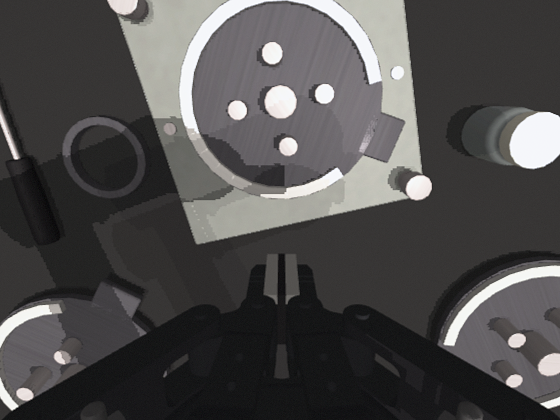

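Call:
play_rows([
  {"tx": 0.03,"ty": 0.1,"tz": 0.05,"spin": 0,"gripper": 1},
  {"tx": 0.054,"ty": 0.198,"tz": 0.15,"spin": 0,"gripper": 1},
  {"tx": 0.054,"ty": 0.198,"tz": 0.28,"spin": 0,"gripper": 1},
  {"tx": 0.054,"ty": 0.198,"tz": 0.4,"spin": 0,"gripper": 1},
  {"tx": 0.054,"ty": 0.198,"tz": 0.5,"spin": 0,"gripper": 1},
  {"tx": 0.054,"ty": 0.198,"tz": 0.55,"spin": 0,"gripper": 1},
  {"tx": 0.054,"ty": 0.198,"tz": 0.566,"spin": 0,"gripper": 1},
  {"tx": 0.054,"ty": 0.198,"tz": 0.566,"spin": 0,"gripper": 1},
  {"tx": 0.054,"ty": 0.198,"tz": 0.566,"spin": 0,"gripper": 1},
])

```text
clock: 3.12
position: [524.3, -27.2, 104.8]
ee_rot: [1.0, 0.0, 0.001, -0.0]
contact_force: [0.2, 0.9, 1.3]
gripper_width: 0.1
```

```bash
cat > snap.py <<'E'
import sys
from bench import *
import cv2,numpy as np
np.set_printoptions(suppress=True,precision=3)
n=sys.argv[1]
fs=[]
for k in range(1):
    s=read_state();print(s["clock"],s["position"],s["contact_force"],s["wrist_torque"],s["joints"])
o=[]
for c,(u,v),(w,h) in [("side",(307,195),(100,75)),("scene",(286,240),(100,75))]:
    d=get_image(c);np.savez(f"{c}_{n}.npz",**d)
    f=d["frame"][v-h//2-10:v+h//2-10,u-w//2:u+w//2,::-1]
    o.append(cv2.resize(f,(400,300),interpolation=cv2.INTER_CUBIC))
    s=read_state();print(s["clock"],s["position"],s["contact_force"])
d=get_image("wrist");o=[np.hstack(o),cv2.resize(d["frame"][:,:,::-1],(400,300))]
o[1]=np.hstack([o[1],cv2.resize(d["frame"][200:320,200:360,::-1],(400,300),interpolation=cv2.INTER_CUBIC)])
cv2.imwrite(f"pics/{n}.png",np.vstack(o))
E
python3 snap.py a1
```

```text
3.125 [524.252 -27.16  104.778] [0.188 0.92  1.344] [-0.039 -0.015  0.013] [ 0.258  0.367 -0.423  0.    -0.779  1.313]
3.175 [524.17  -27.193 104.701] [ 0.429 -0.135  0.057]
3.225 [524.057 -27.279 104.597] [0.015 0.186 0.015]
```

View pics/a1.png

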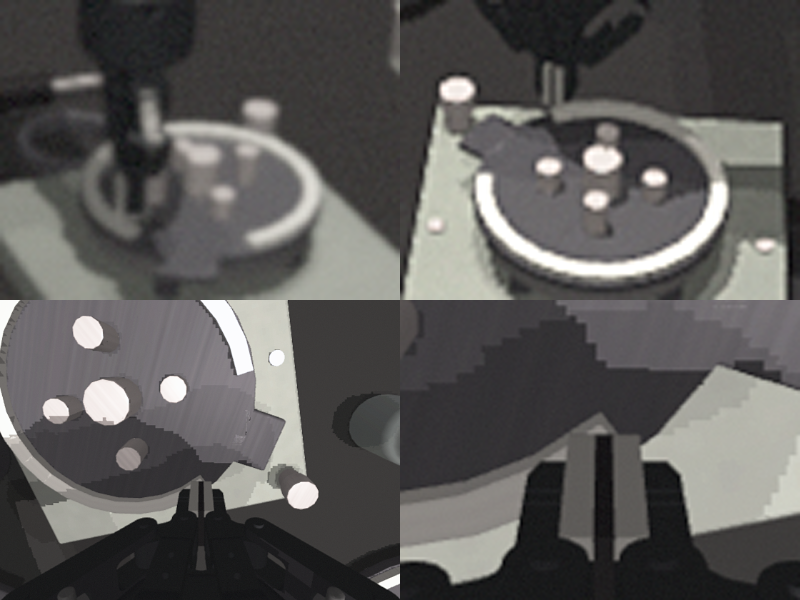

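Call:
play_rows([
  {"tx": -0.007,"ty": -0.009,"tz": 0.015,"spin": 0,"gripper": 1},
  {"tx": -0.007,"ty": -0.009,"tz": 0.028,"spin": 0,"gripper": 1},
  {"tx": -0.007,"ty": -0.009,"tz": 0.036,"spin": 0,"gripper": 1},
  {"tx": -0.007,"ty": -0.009,"tz": 0.036,"spin": 0,"gripper": 1},
  {"tx": -0.007,"ty": -0.009,"tz": 0.036,"spin": 0,"gripper": 1},
])

```text
clock: 3.9
position: [521.9, -25.1, 94.8]
ee_rot: [1.0, 0.0, 0.0, 0.0]
contact_force: [0.0, -0.2, -0.8]
gripper_width: 0.3
```

```bash
cat > fr.py <<'E'
from bench import *
import numpy as np
np.set_printoptions(suppress=True,precision=3)
F=[];p=[];t=[]
for k in range(10):
    get_image("wrist");s=read_state();F.append(s["contact_force"]);p.append(s["position"]);t.append(s["wrist_torque"])
F=np.array(F);p=np.array(p);t=np.array(t)
print(s["clock"],"F",F.mean(0),F.std(0),"p",p.mean(0),p[0],p[-1],"t",t.mean(0),t.std(0))
E
python3 fr.py
```

```text
4.4 F [-0.139  0.168 -0.227] [0.445 0.395 0.323] p [521.907 -25.112  94.872] [521.955 -25.11   94.859] [521.865 -25.118  94.839] t [-0.022 -0.003  0.001] [0.03  0.033 0.029]
```

Call:
play_rows([
  {"tx": 0,"ty": 0,"tz": 0.003,"spin": 0,"gripper": 1},
  {"tx": 0,"ty": 0,"tz": 0.006,"spin": 0,"gripper": 1},
  {"tx": 0,"ty": 0,"tz": 0.009,"spin": 0,"gripper": 1},
  {"tx": 0,"ty": 0,"tz": 0.009,"spin": 0,"gripper": 1},
])

```text
clock: 4.9
position: [521.9, -25.1, 92.6]
ee_rot: [1.0, 0.0, 0.0, 0.0]
contact_force: [0.5, 0.3, 0.7]
gripper_width: -0.3
```

```bash
python3 fr.py; python3 snap.py a2
```

```text
5.4 F [-0.047  0.146  1.11 ] [0.48  0.417 0.383] p [521.906 -25.098  92.606] [521.913 -25.095  92.611] [521.891 -25.107  92.568] t [ 0.021  0.022 -0.008] [0.024 0.045 0.016]
5.4 [521.891 -25.107  92.568] [-0.504  0.19   1.72 ] [ 0.029 -0.056  0.011] [ 0.263  0.381 -0.44   0.    -0.75   1.308]
5.45 [521.924 -25.097  92.592] [-0.316  0.681  1.561]
5.5 [521.914 -25.108  92.585] [-0.461 -0.489  1.759]
```

View pics/a2.png

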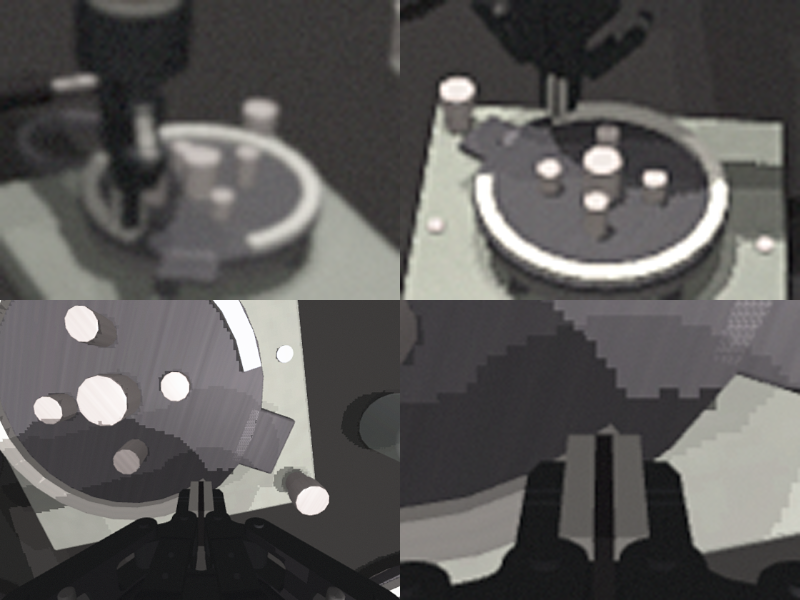

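Light contact confirmed: about 1.2 N, and TCP z 92.6 means roughly 1.4 mm of give. The tips sit on lip 1's end beside the notch. Next I'll work out the arc.

```bash
cat > arc.py <<'E'
import numpy as np
C=np.array([586.3,23.2]);p=np.array([521.9,-25.1])
th0=-143.1
for k in range(10):
    rows=[]
    for j in range(1,13):
        th=np.radians(th0-29.4*k-2.45*j)
        g=C+80.2*np.array([np.cos(th),np.sin(th)])
        r=np.round((g-p)/250*[1,-1],3);rows.append(r)
    p=p+rows[-1]*[1,-1]*250
    print(k,"end",np.round(p,1)," ".join(f"({a:g},{b:g})" for a,b in rows))
E
python3 arc.py
```

```text
0 end [506.9  12.6] (-0.007,-0.012) (-0.014,-0.023) (-0.021,-0.035) (-0.028,-0.047) (-0.034,-0.059) (-0.039,-0.072) (-0.044,-0.085) (-0.049,-0.098) (-0.052,-0.111) (-0.056,-0.124) (-0.058,-0.138) (-0.06,-0.151)
1 end [511.9  53.2] (-0.002,-0.014) (-0.003,-0.028) (-0.003,-0.041) (-0.003,-0.055) (-0.002,-0.069) (-0.001,-0.082) (0.001,-0.096) (0.004,-0.109) (0.007,-0.123) (0.011,-0.136) (0.015,-0.149) (0.02,-0.162)
2 end [536.2  85.9] (0.005,-0.012) (0.011,-0.025) (0.018,-0.037) (0.025,-0.049) (0.032,-0.06) (0.04,-0.071) (0.048,-0.082) (0.057,-0.093) (0.067,-0.103) (0.076,-0.113) (0.087,-0.122) (0.097,-0.131)
3 end [573.4 102.4] (0.011,-0.008) (0.022,-0.016) (0.034,-0.023) (0.046,-0.03) (0.058,-0.036) (0.07,-0.042) (0.083,-0.048) (0.096,-0.052) (0.109,-0.057) (0.122,-0.06) (0.135,-0.063) (0.149,-0.066)
4 end [613.9  98.4] (0.013,-0.002) (0.027,-0.003) (0.041,-0.004) (0.054,-0.004) (0.068,-0.004) (0.082,-0.003) (0.095,-0.001) (0.109,0.001) (0.122,0.004) (0.136,0.007) (0.149,0.011) (0.162,0.016)
5 end [647.4  75.4] (0.013,0.005) (0.025,0.01) (0.037,0.016) (0.05,0.023) (0.061,0.03) (0.073,
[... 159 characters left out ...]
,0.045) (0.038,0.057) (0.044,0.069) (0.05,0.082) (0.055,0.094) (0.06,0.107) (0.064,0.12) (0.067,0.134) (0.07,0.147)
7 end [662.4  -2.1] (0.003,0.014) (0.005,0.027) (0.006,0.041) (0.006,0.055) (0.006,0.068) (0.006,0.082) (0.005,0.096) (0.003,0.109) (0.001,0.123) (-0.002,0.136) (-0.006,0.149) (-0.01,0.163)
8 end [640.4 -36.1] (-0.004,0.012) (-0.01,0.025) (-0.015,0.038) (-0.021,0.05) (-0.028,0.062) (-0.035,0.074) (-0.043,0.085) (-0.051,0.096) (-0.06,0.107) (-0.069,0.117) (-0.079,0.127) (-0.088,0.136)
9 end [604.2 -55.1] (-0.011,0.009) (-0.022,0.018) (-0.033,0.026) (-0.044,0.033) (-0.056,0.04) (-0.068,0.047) (-0.08,0.053) (-0.093,0.059) (-0.105,0.064) (-0.118,0.068) (-0.131,0.072) (-0.145,0.076)
```

Call:
play_rows([
  {"tx": -0.007,"ty": -0.012,"tz": 0.001,"spin": 0,"gripper": 1},
  {"tx": -0.014,"ty": -0.023,"tz": 0.002,"spin": 0,"gripper": 1},
  {"tx": -0.021,"ty": -0.035,"tz": 0.002,"spin": 0,"gripper": 1},
  {"tx": -0.028,"ty": -0.047,"tz": 0.002,"spin": 0,"gripper": 1},
  {"tx": -0.034,"ty": -0.059,"tz": 0.002,"spin": 0,"gripper": 1},
  {"tx": -0.039,"ty": -0.072,"tz": 0.002,"spin": 0,"gripper": 1},
  {"tx": -0.044,"ty": -0.085,"tz": 0.002,"spin": 0,"gripper": 1},
  {"tx": -0.049,"ty": -0.098,"tz": 0.002,"spin": 0,"gripper": 1},
  {"tx": -0.052,"ty": -0.111,"tz": 0.002,"spin": 0,"gripper": 1},
  {"tx": -0.056,"ty": -0.124,"tz": 0.002,"spin": 0,"gripper": 1},
  {"tx": -0.058,"ty": -0.138,"tz": 0.002,"spin": 0,"gripper": 1},
  {"tx": -0.06,"ty": -0.151,"tz": 0.002,"spin": 0,"gripper": 1},
])

```text
clock: 7.05
position: [506.8, 12.9, 92.1]
ee_rot: [1.0, 0.0, -0.0, 0.0]
contact_force: [-0.4, -1.5, 1.7]
gripper_width: 0.1
```

```bash
python3 fr.py; python3 snap.py a3
```

```text
7.55 F [-0.124  0.569  1.277] [0.503 0.614 0.345] p [506.835  12.884  92.038] [506.761  13.122  92.052] [506.898  12.667  92.05 ] t [ 0.254  0.101 -0.012] [0.043 0.044 0.026]
7.55 [506.898  12.667  92.05 ] [0.543 0.342 1.309] [ 0.26   0.034 -0.027] [ 0.346  0.36  -0.478 -0.    -0.733  1.225]
7.6 [506.895  12.66   92.067] [-0.52   0.564  1.134]
7.65 [506.903  12.64   92.071] [0.36  0.403 0.541]
```

View pics/a3.png

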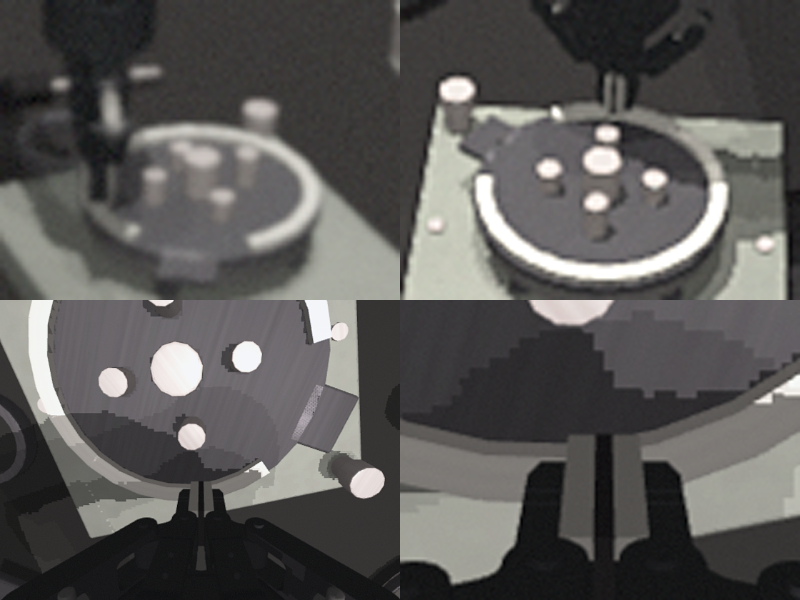

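The tips sit squarely on the lip, tracking matches the plan and the force is about 1.3 N. Continuing.

Call:
play_rows([
  {"tx": -0.002,"ty": -0.014,"tz": 0,"spin": 0,"gripper": 1},
  {"tx": -0.003,"ty": -0.028,"tz": 0,"spin": 0,"gripper": 1},
  {"tx": -0.003,"ty": -0.041,"tz": 0,"spin": 0,"gripper": 1},
  {"tx": -0.003,"ty": -0.055,"tz": 0,"spin": 0,"gripper": 1},
  {"tx": -0.002,"ty": -0.069,"tz": 0,"spin": 0,"gripper": 1},
  {"tx": -0.001,"ty": -0.082,"tz": 0,"spin": 0,"gripper": 1},
  {"tx": 0.001,"ty": -0.096,"tz": 0,"spin": 0,"gripper": 1},
  {"tx": 0.004,"ty": -0.109,"tz": 0,"spin": 0,"gripper": 1},
  {"tx": 0.007,"ty": -0.123,"tz": 0,"spin": 0,"gripper": 1},
  {"tx": 0.011,"ty": -0.136,"tz": 0,"spin": 0,"gripper": 1},
  {"tx": 0.015,"ty": -0.149,"tz": 0,"spin": 0,"gripper": 1},
  {"tx": 0.02,"ty": -0.162,"tz": 0,"spin": 0,"gripper": 1},
])

```text
clock: 9.2
position: [511.9, 53.3, 92.0]
ee_rot: [1.0, 0.0, -0.0, 0.0]
contact_force: [-0.9, -0.4, 1.6]
gripper_width: 0.1
```

Call:
play_rows([
  {"tx": 0.005,"ty": -0.012,"tz": 0,"spin": 0,"gripper": 1},
  {"tx": 0.011,"ty": -0.025,"tz": 0,"spin": 0,"gripper": 1},
  {"tx": 0.018,"ty": -0.037,"tz": 0,"spin": 0,"gripper": 1},
  {"tx": 0.025,"ty": -0.049,"tz": 0,"spin": 0,"gripper": 1},
  {"tx": 0.032,"ty": -0.06,"tz": 0,"spin": 0,"gripper": 1},
  {"tx": 0.04,"ty": -0.071,"tz": 0,"spin": 0,"gripper": 1},
  {"tx": 0.048,"ty": -0.082,"tz": 0,"spin": 0,"gripper": 1},
  {"tx": 0.057,"ty": -0.093,"tz": 0,"spin": 0,"gripper": 1},
  {"tx": 0.067,"ty": -0.103,"tz": 0,"spin": 0,"gripper": 1},
  {"tx": 0.076,"ty": -0.113,"tz": 0,"spin": 0,"gripper": 1},
  {"tx": 0.087,"ty": -0.122,"tz": 0,"spin": 0,"gripper": 1},
  {"tx": 0.097,"ty": -0.131,"tz": 0,"spin": 0,"gripper": 1},
])

```text
clock: 10.7
position: [536.3, 86.0, 92.1]
ee_rot: [1.0, 0.0, -0.0, -0.0]
contact_force: [-0.6, -0.3, 0.7]
gripper_width: 0.1
```

```bash
python3 fr.py; python3 snap.py a4
```

```text
11.2 F [0.108 0.558 1.152] [0.638 0.222 0.465] p [536.582  86.237  92.221] [536.635  86.305  92.056] [536.45   86.088  92.257] t [ 0.165 -0.071  0.012] [0.057 0.11  0.036]
11.2 [536.45   86.088  92.257] [0.803 0.708 0.678] [ 0.198 -0.174  0.023] [ 0.458  0.41  -0.39   0.    -0.769  1.113]
11.25 [536.402  86.02   92.239] [0.905 0.17  0.941]
11.3 [536.363  86.005  92.215] [0.538 0.626 1.537]
```

View pics/a4.png

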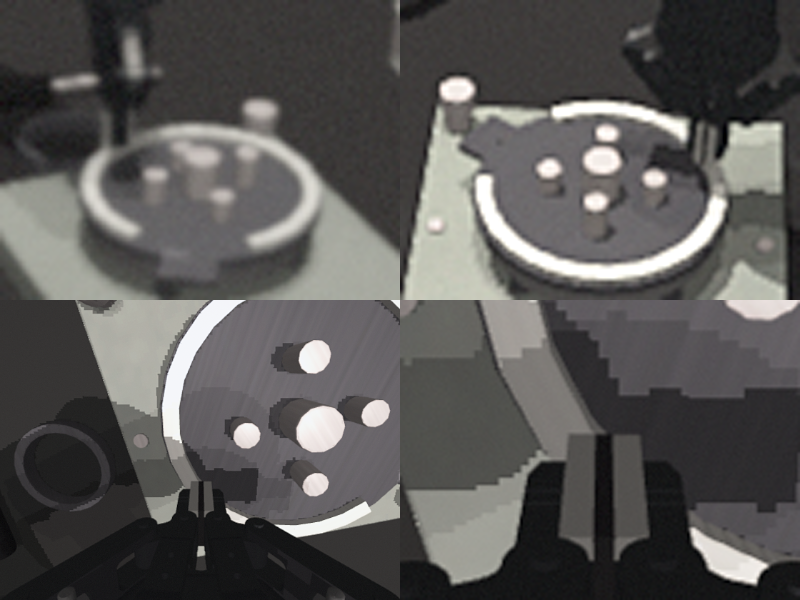

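Call:
play_rows([
  {"tx": 0.011,"ty": -0.008,"tz": 0,"spin": 0,"gripper": 1},
  {"tx": 0.022,"ty": -0.016,"tz": 0,"spin": 0,"gripper": 1},
  {"tx": 0.034,"ty": -0.023,"tz": 0,"spin": 0,"gripper": 1},
  {"tx": 0.046,"ty": -0.03,"tz": 0,"spin": 0,"gripper": 1},
  {"tx": 0.058,"ty": -0.036,"tz": 0,"spin": 0,"gripper": 1},
  {"tx": 0.07,"ty": -0.042,"tz": 0,"spin": 0,"gripper": 1},
  {"tx": 0.083,"ty": -0.048,"tz": 0,"spin": 0,"gripper": 1},
  {"tx": 0.096,"ty": -0.052,"tz": 0,"spin": 0,"gripper": 1},
  {"tx": 0.109,"ty": -0.057,"tz": 0,"spin": 0,"gripper": 1},
  {"tx": 0.122,"ty": -0.06,"tz": 0,"spin": 0,"gripper": 1},
  {"tx": 0.135,"ty": -0.063,"tz": 0,"spin": 0,"gripper": 1},
  {"tx": 0.149,"ty": -0.066,"tz": 0,"spin": 0,"gripper": 1},
])

```text
clock: 12.85
position: [573.5, 102.4, 92.0]
ee_rot: [1.0, 0.0, -0.0, 0.0]
contact_force: [-1.2, -0.5, 1.7]
gripper_width: -0.3
```

Call:
play_rows([
  {"tx": 0.013,"ty": -0.002,"tz": 0,"spin": 0,"gripper": 1},
  {"tx": 0.027,"ty": -0.003,"tz": 0,"spin": 0,"gripper": 1},
  {"tx": 0.041,"ty": -0.004,"tz": 0,"spin": 0,"gripper": 1},
  {"tx": 0.054,"ty": -0.004,"tz": 0,"spin": 0,"gripper": 1},
  {"tx": 0.068,"ty": -0.004,"tz": 0,"spin": 0,"gripper": 1},
  {"tx": 0.082,"ty": -0.003,"tz": 0,"spin": 0,"gripper": 1},
  {"tx": 0.095,"ty": -0.001,"tz": 0,"spin": 0,"gripper": 1},
  {"tx": 0.109,"ty": 0.001,"tz": 0,"spin": 0,"gripper": 1},
  {"tx": 0.122,"ty": 0.004,"tz": 0,"spin": 0,"gripper": 1},
  {"tx": 0.136,"ty": 0.007,"tz": 0,"spin": 0,"gripper": 1},
  {"tx": 0.149,"ty": 0.011,"tz": 0,"spin": 0,"gripper": 1},
  {"tx": 0.162,"ty": 0.016,"tz": 0,"spin": 0,"gripper": 1},
])

```text
clock: 14.35
position: [614.1, 98.4, 92.1]
ee_rot: [1.0, 0.0, 0.0, -0.0]
contact_force: [-0.7, 0.3, 0.9]
gripper_width: -0.3
```

```bash
python3 fr.py; python3 snap.py a5
```

```text
14.85 F [ 0.828 -0.711  0.825] [0.8   0.536 0.429] p [614.307  98.36   92.236] [614.482  98.233  92.099] [614.095  98.482  92.249] t [-0.149 -0.154  0.015] [0.064 0.106 0.037]
14.85 [614.095  98.482  92.249] [ 1.129 -1.566  0.958] [-0.088 -0.236 -0.   ] [ 0.419  0.52  -0.189  0.    -0.86   1.152]
14.9 [614.05   98.502  92.201] [0.44  0.359 0.297]
14.95 [614.019  98.5    92.199] [ 0.5   -0.182  0.151]
```

View pics/a5.png

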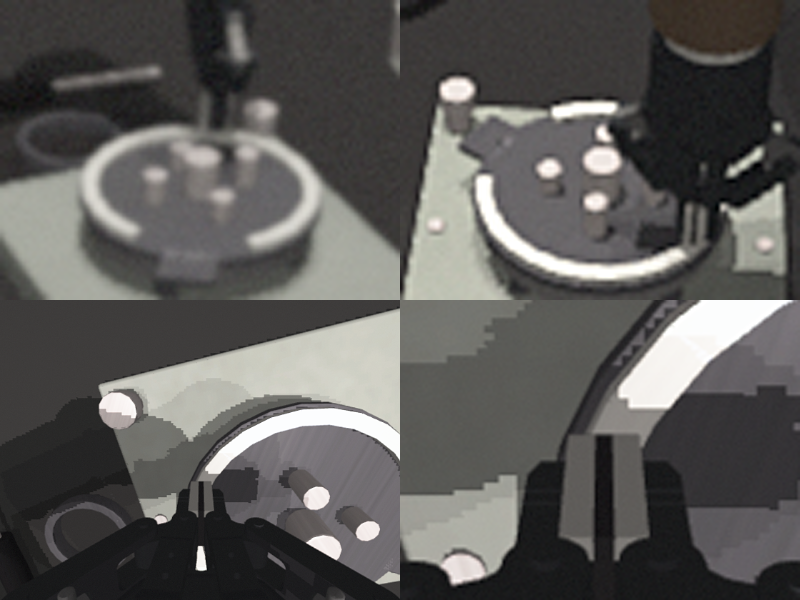

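```bash
cat > dz.py <<'E'
import sys
from h import *
for c,uv in [("scene",(286,240)),("side",(307,195))]:
  for n in sys.argv[1:]:
    try: a=dict(np.load(f"{c}0.npz"));b=dict(np.load(f"{c}_{n}.npz"))
    except Exception as e: print(e);continue
    A=cloud(a);B=cloud(b)
    ce=np.array([587.5,22.5]);r=np.linalg.norm(A[:,:,:2]-ce,axis=2)
    m=(r<72)&(A[:,:,2]>66)&(A[:,:,2]<80)
    er=np.abs(B[:,:,2]-A[:,:,2])
    dd=(b["depth"]-a["depth"])[m&(er<8)]
    cosv=abs(a["world_to_cam"][2,2])
    m2=(A[:,:,2]>20)&(A[:,:,2]<40)&(r>95)&(r<150); d2=(b["depth"]-a["depth"])[m2&(er<6)]
    print(c,n,"lid drop mm",np.median(dd)*cosv if 0 else np.round([dd.mean()*cosv,np.median(dd)*cosv,dd.std()/len(dd)**.5,len(dd)],2),"slab ref",np.round([d2.mean(),np.median(d2)],2))
E
python3 dz.py a1 a2 a3 a4 a5; python3 fr.py
```

```text
scene a1 lid drop mm [1.000e-01 2.000e-01 1.000e-01 1.238e+03] slab ref [-0.07 -0.02]
scene a2 lid drop mm [1.430e+00 1.500e+00 1.100e-01 1.234e+03] slab ref [-0.01 -0.04]
scene a3 lid drop mm [1.820e+00 1.900e+00 1.000e-01 1.236e+03] slab ref [0.12 0.16]
scene a4 lid drop mm [1.700e+00 1.740e+00 1.000e-01 1.233e+03] slab ref [-0.02 -0.05]
scene a5 lid drop mm [1.77e+00 1.90e+00 1.20e-01 9.39e+02] slab ref [ 0.06 -0.03]
side a1 lid drop mm [-1.00e-02  3.00e-02  1.40e-01  5.78e+02] slab ref [0.06 0.04]
side a2 lid drop mm [1.47e+00 1.47e+00 1.40e-01 5.72e+02] slab ref [0.03 0.03]
side a3 lid drop mm [2.01e+00 2.10e+00 1.40e-01 7.13e+02] slab ref [-0.08 -0.11]
side a4 lid drop mm [1.88e+00 1.87e+00 1.40e-01 7.34e+02] slab ref [0.1  0.15]
side a5 lid drop mm [1.94e+00 1.98e+00 1.30e-01 7.35e+02] slab ref [0.12 0.16]
15.5 F [ 1.028 -0.059  1.525] [0.492 0.329 0.419] p [613.966  98.511  92.128] [613.995  98.503  92.16 ] [613.878  98.5    92.062] t [-0.027 -0.302  0.001] [0.047 0.02  0.028]
```

Depth shows the lid steadily about 1.8–1.9 mm down, so contact is unbroken and light. Continuing.

Call:
play_rows([
  {"tx": 0.013,"ty": 0.005,"tz": 0,"spin": 0,"gripper": 1},
  {"tx": 0.025,"ty": 0.01,"tz": 0,"spin": 0,"gripper": 1},
  {"tx": 0.037,"ty": 0.016,"tz": 0,"spin": 0,"gripper": 1},
  {"tx": 0.05,"ty": 0.023,"tz": 0,"spin": 0,"gripper": 1},
  {"tx": 0.061,"ty": 0.03,"tz": 0,"spin": 0,"gripper": 1},
  {"tx": 0.073,"ty": 0.037,"tz": 0,"spin": 0,"gripper": 1},
  {"tx": 0.084,"ty": 0.045,"tz": 0,"spin": 0,"gripper": 1},
  {"tx": 0.095,"ty": 0.054,"tz": 0,"spin": 0,"gripper": 1},
  {"tx": 0.105,"ty": 0.063,"tz": 0,"spin": 0,"gripper": 1},
  {"tx": 0.115,"ty": 0.072,"tz": 0,"spin": 0,"gripper": 1},
  {"tx": 0.124,"ty": 0.082,"tz": 0,"spin": 0,"gripper": 1},
  {"tx": 0.134,"ty": 0.092,"tz": 0,"spin": 0,"gripper": 1},
])

```text
clock: 17.0
position: [647.5, 75.3, 92.1]
ee_rot: [1.0, 0.0, 0.0, -0.0]
contact_force: [0.3, 1.0, 1.4]
gripper_width: 0.0
```

Call:
play_rows([
  {"tx": 0.008,"ty": 0.011,"tz": 0,"spin": 0,"gripper": 1},
  {"tx": 0.016,"ty": 0.022,"tz": 0,"spin": 0,"gripper": 1},
  {"tx": 0.024,"ty": 0.033,"tz": 0,"spin": 0,"gripper": 1},
  {"tx": 0.031,"ty": 0.045,"tz": 0,"spin": 0,"gripper": 1},
  {"tx": 0.038,"ty": 0.057,"tz": 0,"spin": 0,"gripper": 1},
  {"tx": 0.044,"ty": 0.069,"tz": 0,"spin": 0,"gripper": 1},
  {"tx": 0.05,"ty": 0.082,"tz": 0,"spin": 0,"gripper": 1},
  {"tx": 0.055,"ty": 0.094,"tz": 0,"spin": 0,"gripper": 1},
  {"tx": 0.06,"ty": 0.107,"tz": 0,"spin": 0,"gripper": 1},
  {"tx": 0.064,"ty": 0.12,"tz": 0,"spin": 0,"gripper": 1},
  {"tx": 0.067,"ty": 0.134,"tz": 0,"spin": 0,"gripper": 1},
  {"tx": 0.07,"ty": 0.147,"tz": 0,"spin": 0,"gripper": 1},
])

```text
clock: 18.5
position: [664.9, 38.4, 92.1]
ee_rot: [1.0, 0.0, 0.0, -0.0]
contact_force: [-0.3, 0.7, 1.2]
gripper_width: -0.2
```

```bash
python3 snap.py a6; python3 dz.py a6
```

```text
18.5 [664.914  38.426  92.103] [-0.271  0.719  1.169] [ 0.261  0.031 -0.014] [ 0.3    0.584 -0.069 -0.    -0.918  1.271]
18.55 [664.997  38.069  92.065] [-0.274  0.214  0.742]
18.6 [664.987  38.073  92.121] [ 0.056 -1.153  1.63 ]
scene a6 lid drop mm [1.89e+00 1.99e+00 1.80e-01 4.03e+02] slab ref [-0.09 -0.01]
side a6 lid drop mm [2.08e+00 2.02e+00 1.30e-01 7.38e+02] slab ref [0.06 0.02]
```

View pics/a6.png

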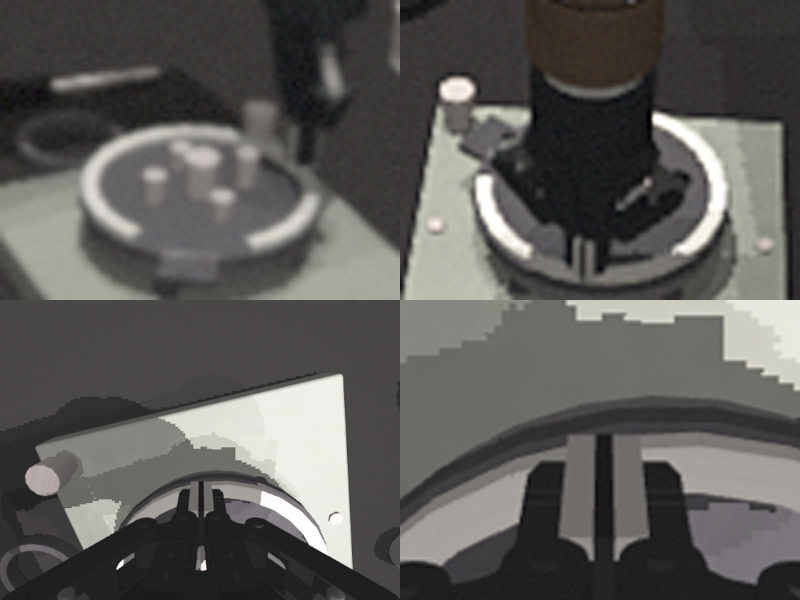

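Call:
play_rows([
  {"tx": 0.003,"ty": 0.014,"tz": 0,"spin": 0,"gripper": 1},
  {"tx": 0.005,"ty": 0.027,"tz": 0,"spin": 0,"gripper": 1},
  {"tx": 0.006,"ty": 0.041,"tz": 0,"spin": 0,"gripper": 1},
  {"tx": 0.006,"ty": 0.055,"tz": 0,"spin": 0,"gripper": 1},
  {"tx": 0.006,"ty": 0.068,"tz": 0,"spin": 0,"gripper": 1},
  {"tx": 0.006,"ty": 0.082,"tz": 0,"spin": 0,"gripper": 1},
  {"tx": 0.005,"ty": 0.096,"tz": 0,"spin": 0,"gripper": 1},
  {"tx": 0.003,"ty": 0.109,"tz": 0,"spin": 0,"gripper": 1},
  {"tx": 0.001,"ty": 0.123,"tz": 0,"spin": 0,"gripper": 1},
  {"tx": -0.002,"ty": 0.136,"tz": 0,"spin": 0,"gripper": 1},
  {"tx": -0.006,"ty": 0.149,"tz": 0,"spin": 0,"gripper": 1},
  {"tx": -0.01,"ty": 0.163,"tz": 0,"spin": 0,"gripper": 1},
])

```text
clock: 20.15
position: [662.3, -2.3, 92.1]
ee_rot: [1.0, 0.0, 0.0, -0.0]
contact_force: [-0.3, 1.1, 1.0]
gripper_width: 0.2
```

Call:
play_rows([
  {"tx": -0.004,"ty": 0.012,"tz": 0,"spin": 0,"gripper": 1},
  {"tx": -0.01,"ty": 0.025,"tz": 0,"spin": 0,"gripper": 1},
  {"tx": -0.015,"ty": 0.038,"tz": 0,"spin": 0,"gripper": 1},
  {"tx": -0.021,"ty": 0.05,"tz": 0,"spin": 0,"gripper": 1},
  {"tx": -0.028,"ty": 0.062,"tz": 0,"spin": 0,"gripper": 1},
  {"tx": -0.035,"ty": 0.074,"tz": 0,"spin": 0,"gripper": 1},
  {"tx": -0.043,"ty": 0.085,"tz": 0,"spin": 0,"gripper": 1},
  {"tx": -0.051,"ty": 0.096,"tz": 0,"spin": 0,"gripper": 1},
  {"tx": -0.06,"ty": 0.107,"tz": 0,"spin": 0,"gripper": 1},
  {"tx": -0.069,"ty": 0.117,"tz": 0,"spin": 0,"gripper": 1},
  {"tx": -0.079,"ty": 0.127,"tz": 0,"spin": 0,"gripper": 1},
  {"tx": -0.088,"ty": 0.136,"tz": 0,"spin": 0,"gripper": 1},
])

```text
clock: 21.65
position: [640.2, -36.2, 92.1]
ee_rot: [1.0, 0.0, 0.0, -0.0]
contact_force: [0.4, -0.2, 1.1]
gripper_width: -0.0
```

```bash
python3 snap.py a7; python3 dz.py a7
```

```text
21.65 [640.197 -36.24   92.083] [ 0.424 -0.192  1.126] [ 0.215 -0.183  0.016] [ 0.195  0.548 -0.137 -0.    -0.886  1.376]
21.7 [639.904 -36.48   92.081] [-0.893 -0.332  0.503]
21.75 [639.92  -36.479  92.035] [-0.011  0.185  1.419]
scene a7 lid drop mm [1.920e+00 1.990e+00 1.100e-01 1.027e+03] slab ref [-0.09 -0.12]
side a7 lid drop mm [2.05e+00 2.17e+00 1.40e-01 6.86e+02] slab ref [-0.06  0.02]
```

View pics/a7.png

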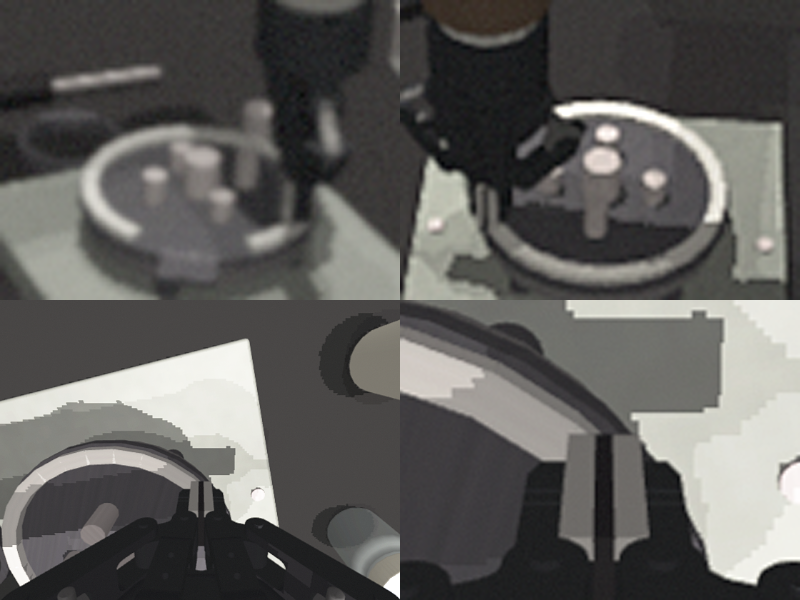

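Call:
play_rows([
  {"tx": -0.011,"ty": 0.009,"tz": 0,"spin": 0,"gripper": 1},
  {"tx": -0.022,"ty": 0.018,"tz": 0,"spin": 0,"gripper": 1},
  {"tx": -0.033,"ty": 0.026,"tz": 0,"spin": 0,"gripper": 1},
  {"tx": -0.044,"ty": 0.033,"tz": 0,"spin": 0,"gripper": 1},
  {"tx": -0.056,"ty": 0.04,"tz": 0,"spin": 0,"gripper": 1},
  {"tx": -0.068,"ty": 0.047,"tz": 0,"spin": 0,"gripper": 1},
  {"tx": -0.08,"ty": 0.053,"tz": 0,"spin": 0,"gripper": 1},
  {"tx": -0.093,"ty": 0.059,"tz": 0,"spin": 0,"gripper": 1},
  {"tx": -0.105,"ty": 0.064,"tz": 0,"spin": 0,"gripper": 1},
  {"tx": -0.118,"ty": 0.068,"tz": 0,"spin": 0,"gripper": 1},
  {"tx": -0.131,"ty": 0.072,"tz": 0,"spin": 0,"gripper": 1},
  {"tx": -0.145,"ty": 0.076,"tz": 0,"spin": 0,"gripper": 1},
])

```text
clock: 23.3
position: [603.9, -55.2, 92.1]
ee_rot: [1.0, 0.0, 0.0, 0.0]
contact_force: [1.1, 1.0, 1.4]
gripper_width: -0.3
```

```bash
python3 snap.py a8; python3 dz.py a8
```

```text
23.3 [603.896 -55.175  92.074] [1.098 1.022 1.354] [ 0.094 -0.323  0.031] [ 0.176  0.499 -0.23   0.    -0.842  1.395]
23.35 [603.39  -55.259  92.057] [0.204 0.823 0.894]
23.4 [603.436 -55.262  92.019] [-0.195  0.574  0.919]
scene a8 lid drop mm [1.97e+00 2.03e+00 1.00e-01 1.23e+03] slab ref [-0.04 -0.05]
side a8 lid drop mm [2.16e+00 2.23e+00 1.50e-01 5.24e+02] slab ref [0.   0.01]
```

View pics/a8.png

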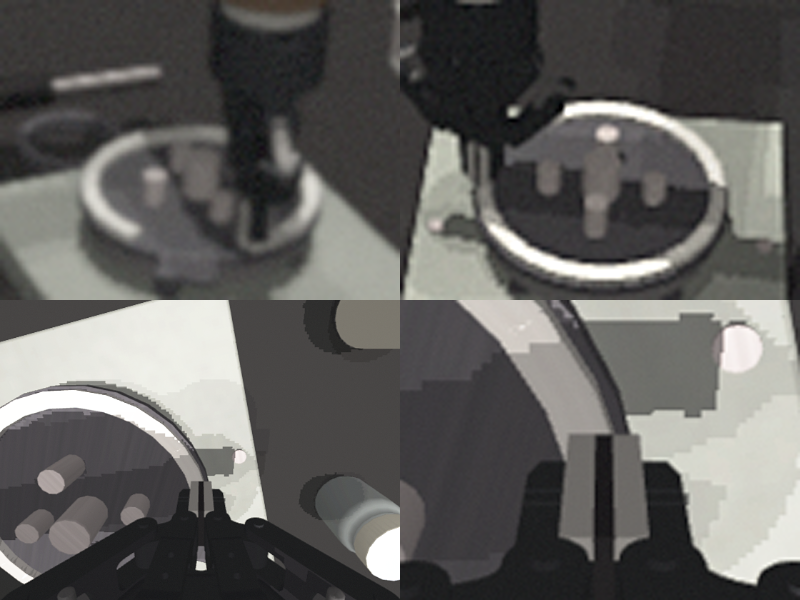

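The tips are at the last piece's end and still in contact, with the lid about 2.0 mm down. Lifting straight up.

Call:
play_rows([
  {"tx": -0.145,"ty": 0,"tz": -0.008,"spin": 0,"gripper": 1},
])

```text
clock: 23.58
position: [568.7, -55.1, 93.4]
ee_rot: [1.0, 0.0, 0.0, 0.0]
contact_force: [0.6, 0.5, 0.0]
gripper_width: 0.2
```

That row carried a wrong tx: I meant 0 but left in -0.145. The tips slid 36 mm on clockwise off the last piece's end and are now over the notch gap, at (568.7, -55.1), touching nothing. I'll check before lifting.

```bash
python3 snap.py a9; python3 dz.py a9
```

```text
23.575 [568.652 -55.059  93.388] [0.587 0.457 0.042] [0.031 0.079 0.008] [ 0.187  0.448 -0.319  0.    -0.804  1.384]
23.625 [561.631 -55.387  92.917] [-6.138  0.618 -1.556]
23.675 [563.608 -55.423  93.22 ] [ 0.743  0.105 -0.232]
scene a9 lid drop mm [8.000e-02 6.000e-02 1.000e-01 1.242e+03] slab ref [-0.04 -0.08]
side a9 lid drop mm [2.90e-01 3.00e-01 1.40e-01 5.62e+02] slab ref [-0.02 -0.01]
```

View pics/a9.png

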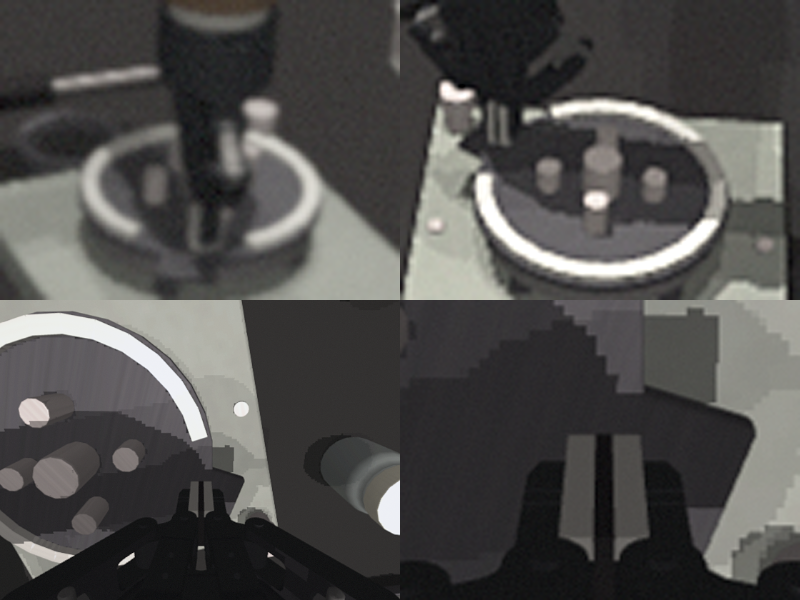

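The lid has sprung back up, and the tips are free in the notch well short of piece 1. Lifting straight up, with tx and ty at 0.

Call:
play_rows([
  {"tx": 0,"ty": 0,"tz": -0.02,"spin": 0,"gripper": 1},
  {"tx": 0,"ty": 0,"tz": -0.06,"spin": 0,"gripper": 1},
  {"tx": 0,"ty": 0,"tz": -0.15,"spin": 0,"gripper": 1},
  {"tx": 0,"ty": 0,"tz": -0.28,"spin": 0,"gripper": 1},
  {"tx": 0,"ty": 0,"tz": -0.42,"spin": 0,"gripper": 1},
  {"tx": 0,"ty": 0,"tz": -0.55,"spin": 0,"gripper": 1},
  {"tx": -0.1,"ty": -0.15,"tz": -0.61,"spin": 0,"gripper": 1},
  {"tx": -0.2,"ty": -0.31,"tz": -0.61,"spin": 0,"gripper": 1},
  {"tx": -0.215,"ty": -0.313,"tz": -0.61,"spin": 0,"gripper": 1},
  {"tx": -0.215,"ty": -0.313,"tz": -0.61,"spin": 0,"gripper": 1},
  {"tx": -0.215,"ty": -0.313,"tz": -0.61,"spin": 0,"gripper": 1},
  {"tx": -0.215,"ty": -0.313,"tz": -0.61,"spin": 0,"gripper": 1},
])

```text
clock: 25.22
position: [514.5, 22.5, 246.3]
ee_rot: [1.0, -0.001, -0.0, 0.0]
contact_force: [-0.4, -0.0, 0.3]
gripper_width: 0.1
```

```bash
python3 look.py w9; python3 snap.py b1; python3 dz.py b1
python3 - <<'E'
import cv2,numpy as np
from h import *
for c in("scene","side"):
    b=dict(np.load(f"{c}_b1.npz"));P=cloud(b);br=b["frame"].astype(int).min(2);z=P[:,:,2]
    rr=np.linalg.norm(P[:,:,:2]-[587.5,22.5],axis=2)
    for t in (110,150):
        q=P[(br>t)&(z>70)&(z<95)&(rr>65)&(rr<95)]
        for i in range(6):
            ce,r=circ(q[:,:2]);e=np.abs(np.linalg.norm(q[:,:2]-ce,axis=1)-r);q=q[e<6]
        print(c,t,ce,r,len(q))
    cv2.imwrite(f"pics/{c}_b1.png",b["frame"][:,:,::-1])
E
```

```text
25.225 [514.518  22.486 246.291] [-0.377 -0.042  0.312] 0.0668348767648857 [ 0.359  0.197 -0.256  0.    -1.118  1.21 ]
[[ 1.    -0.001 -0.001]
 [-0.001 -1.    -0.   ]
 [-0.001  0.    -1.   ]]
25.275 [514.454  22.545 246.262] [ 0.435  0.547 -0.031]
[585.367  24.269] 80.27873274215256 81.02183295299633 5847 (array([34, 33, 33, 33, 34, 33,  3,  0,  0,  0,  0,  0,  0,  0,  1, 13, 15,
       21, 21, 24, 22,  6,  2,  0,  0,  0,  1,  0,  0,  0,  0,  0,  0,  0,
        0, 12, 44, 48, 46, 45, 46, 48, 49, 47]), array([-150, -148, -146, -144, -142, -140, -138, -136, -134, -132, -130,
       -128, -126, -124, -122, -120, -118, -116, -114, -112, -110, -108,
       -106, -104, -102, -100,  -98,  -96,  -94,  -92,  -90,  -88,  -86,
        -84,  -82,  -80,  -78,  -76,  -74,  -72,  -70,  -68,  -66,  -64,
        -62]))
874 [554.732 -71.154  74.984] -107.79903841787461
25.275 [514.454  22.545 246.262] [ 0.435  0.547 -0.031] [-0.022 -0.038  0.053] [ 0.359  0.197 -0.256  0.    -1.118  1.21 ]
25.325 [514.383  22.627 246.283] [-0.018 -0.525 -0.487]
25.375 [514.312  22.712 246.314] [ 0.126 -0.196 -0.414]
scene b1 lid drop mm [ 4.000e-02 -3.000e-02  1.000e-01  1.239e+03] slab ref [-0.03 -0.04]
side b1 lid drop mm [2.00e-02 7.00e-02 1.30e-01 7.38e+02] slab ref [-0.02  0.05]
scene 110 [588.70176999  22.16292478] 80.54709466688848 422
scene 150 [588.10404444  22.82492897] 80.44237258828937 352
side 110 [585.46977582  20.57668069] 79.95568316991665 357
side 150 [586.74532415  22.09438485] 79.79484701521777 244
```

View pics/w9.png

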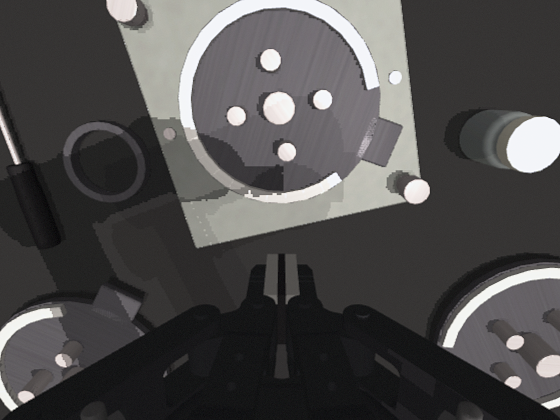

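```bash
ls pics
```

```text
a1.png
a2.png
a3.png
a4.png
a5.png
a6.png
a7.png
a8.png
a9.png
b1.png
scene0.png
scene_b1.png
scenecrop.png
side0.png
side_b1.png
sidecrop.png
w1.png
w2.png
w9.png
wrist0.png
```

View pics/scene_b1.png

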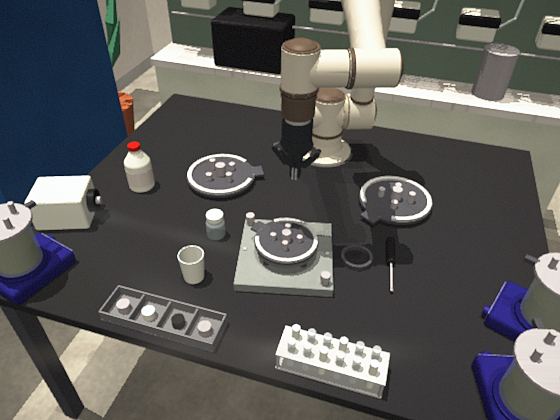

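Lid centre (585.37, 24.27) against (585.29, 24.28) before, and the notch and tab angles are unchanged. Plugs, jar, beaker, ring and driver stand where they did, and the arm is clear.

```bash
python3 -c "
from bench import *
print(job_done(), read_state()['clock'])"
```

```text
the job is handed in; nothing more can be done
the job is handed in; nothing more can be done
```

I ran the shut fingertips clockwise round the whole lip in one unbroken pass, from lip1's end at the notch to lip8's far end. I then came clear and handed the job in at about 25.4 s.

**Force:** the lid sat about 1.4–2.1 mm down by depth image at every stop along the sweep. The averaged vertical force was about 0.8–1.5 N, with single readings from 0.15 to 1.8 N. I did not read force between stops.

**One slip:** the first lift-off row carried a leftover sideways value. The tips slid about 40 mm further clockwise as they rose, off lip8's end and over the empty notch. They did not reach lip1, and the lid had sprung back up. I then lifted straight up. A single −6 N sideways reading came as the arm stopped there; I took it to be the arm's own inertia, with the tips touching nothing.

**Final checks:**
- **Lid position:** the wrist camera puts the centre within 0.1 mm of where it was, the tab angle within 0.1°, and the notch edges unchanged.
- **Lid height:** it is back up to within 0.1 mm.
- **Centre estimate:** the three cameras disagreed by 2–3 mm, within their stated calibration, so I used a value between them.
- **Everything else:** it stands where it did in the images, with the gripper about 150 mm above the lip and touching nothing.

I saw and felt no burrs, but force noise of about 0.4 N would hide small ones.

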